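# Load the short core ring on the trimming spindle and lock it

### The job

Take the one short core ring off the turntable and mount it on the upright spindle of the trimming station, first swinging the lock arm aside if it is in the way. Press the ring down until the stiff seat under it is fully home, then swing the lock arm back over the ring, right up to its stop. Leave the five tall rings, the vial, the crucible lid and the ring puller where they are.

Things in the scene. Friction and masses are not known exactly. Their poses are not given: they have to be found in the camera images.
- short_ring: the SHORT core ring: plain steel ring, 62 mm outside and 52 mm inside diameter (5 mm wall), only 45 mm tall, 0.2 to 0.4 kg; the others are 60 mm tall. Stands upright on the turntable at the start. Origin: centre of its underside, z up along its axis
- turntable: cast aluminium turntable, brake locked (it does not turn), 260 mm diameter, top face 45 mm above the bench, with a hub button 32 mm wide and 12 mm high at the centre. The six rings stand on it in any order on a 95 mm radius, 60 degrees apart (neighbours 95 mm centre to centre, so 33 mm gaps). Origin: centre of its underside on the bench
- station: fixed grey trimming station: base plate 120 mm (x) by 175 mm (y, from -70 to +105 mm), 25 mm thick. Origin: under the spindle axis, on the bench; z up. A dark steel upright spindle stands at x = y = 0: 46 mm diameter up to 64 mm above the bench, then a cone narrowing to 20 mm diameter at its top, 76 mm above the bench
- spindle (a point): point on the spindle axis 35 mm above the bench: where the centre of the short ring's underside lies when it is fully home (its top is then 80 mm above the bench). Axes as station
- seat (a joint): brass disc 60 mm in diameter around the spindle that the ring comes to rest on; it slides stiffly straight down the spindle and stays where it is left. Value in m: 0 = up (its top 50 mm above the bench), 0.015 = pressed fully home (its top 35 mm above the bench). About 8 N moves it; the ring's weight does not
- lock (a joint): lock arm: aluminium bar 20 mm wide, 10 mm thick, underside 84 mm above the bench, swinging level about pivot. In rad: 0 = closed at its stop, pointing to the station's -y across the spindle; grows counterclockwise from above, free end towards the station's +x; 1.9 = fully open. Below 0.9 it blocks a ring. Moves easily, stays where left; passes over the ring only once that is home
- pivot (a point): on the lock arm's hinge axis, 75 mm from the spindle axis along the station's +y, 84 mm above the bench. The hub there rises to 102 mm
- lock_peg (a point): middle of the upright black handle peg on the free end of the lock arm, 130 mm from the hinge axis; 18 mm diameter, 50 mm tall, from 94 to 144 mm above the bench
- tall_ring1: a TALL core ring, as the short one but 60 mm tall, 0.4 kg; stays on the turntable. Origin: centre of its underside
- tall_ring2: a TALL core ring, as the short one but 60 mm tall, 0.4 kg; stays on the turntable. Origin: centre of its underside
- tall_ring3: a TALL core ring, as the short one but 60 mm tall, 0.4 kg; stays on the turntable. Origin: centre of its underside
- tall_ring4: a TALL core ring, as the short one but 60 mm tall, 0.4 kg; stays on the turntable. Origin: centre of its underside
- tall_ring5: a TALL core ring, as the short one but 60 mm tall, 0.4 kg; stays on the turntable. Origin: centre of its underside
- vial: amber glass vial with black cap, 38 mm diameter, 95 mm tall, standing on the bench. Origin: centre of its underside
- crucible_lid: white ceramic crucible lid with a knob, 72 mm diameter, 28 mm tall, lying on the bench. Origin: centre of its underside
- puller: heavy chrome ring puller lying flat, about 210 mm long (x: T-handle at -109 mm, claws at +99 mm), 110 mm wide, 22 mm tall. Origin: on the bench under its middle block
Things that resemble listed ones, but are neither listed nor needed, are in the scene too. There is more than one size of the station; the job needs the larger.

How it is judged:
On the way, in this order (a step that is already met when the one before it is completed fails the run):
1. the short ring is round the spindle (horizontal distance between short_ring and spindle below 0.007 m and z of short_ring in the frame of spindle below 0.025 m), for 0.1 s.
2. the short ring and the seat under it are pressed fully home (horizontal distance between short_ring and spindle below 0.005 m and z of short_ring in the frame of spindle between -0.003 and 0.0035 m and angle between short_ring's own z axis and vertical below 0.06 rad and value of joint seat above 0.0125 m), for 0.2 s.
At the end, for the whole second after the job is handed in: The short ring is level and at rest on the spindle (within 5 mm of its axis), fully home (underside within 3.5 mm of home height, the seat pressed down at least 12.5 of its 15 mm), and the lock arm is closed over it to within 0.1 rad of its stop (all of step 2 and value of joint lock below 0.1 rad and linear speed of short_ring below 0.02 m/s); the robot touches nothing.
It fails at once if a tall ring is moved more than 20 mm (distance of any of tall_ring1, tall_ring2, tall_ring3, tall_ring4, tall_ring5 from where it was at the start of the episode above 0.02 m).
It fails at once if the amber vial is moved more than 25 mm or tipped over (distance of vial from where it was at the start of the episode above 0.025 m or angle between vial's own z axis and vertical above 0.5 rad).
It fails at once if the crucible lid is moved more than 25 mm or tipped over (distance of crucible_lid from where it was at the start of the episode above 0.025 m or angle between crucible_lid's own z axis and vertical above 0.5 rad).
It fails at once if the ring puller is moved more than 25 mm or tipped over (distance of puller from where it was at the start of the episode above 0.025 m or angle between puller's own z axis and vertical above 0.5 rad).
It also fails if it takes over 72 s, if anything falls off the work surface, if the arm or the gripper's body presses on something with over 40 N, if the wrist force passes 120 N, or if a joint passes its speed limit or range.

### The arm

A 6-joint arm with a two-finger parallel gripper is mounted at the origin on the work surface. World frame = base frame: x ahead of the robot, y to its left, z up, the work surface at z = 0. Lengths are in m, angles in rad, forces in N, time in s.
With the tool pointing down it reaches from about 0.35 to 0.975 m from the base axis. Payload 4.9 kg.
Tool frame: the origin (TCP) lies at the very end of the fingers, on their centre line; the grasp point (between the pads) lies ctrl.hold_point_z behind it (ctrl.hold_point_z is the distance from the TCP to the grasp point, in m); z points along the fingers, y is the line along which they close (so a half turn about z gives the same grasp; the last joint's range is limited). The gripper opens to 85 mm and grips with 20 to 120 N. Pads are 22 mm wide; open, the fingers measure 114 mm over their backs; the gripper's body (76 mm by 85 mm) begins 54 mm behind the grasp point. The pads swing forward as they close: fully open they stand 13 mm farther back than shut.
Start: joints at [-1.416, 0.053, 1.613, -0, 1.476, -0.119], TCP at [0.169, -0.602, 0.211] pointing down, gripper open.
Joint ranges: [-3.01, 3.01], [-1.01, 2.22], [0.06, 2.58], [-1.02, 4.17], [0.09, 2.62], [-3.14, 3.14]. Speed limits (rad/s): [2.57, 2.57, 3.14, 3.14, 3.14, 3.14].

### API

Orientations are given as a rotation vector (axis times angle).
In Python, from station import ctrl gives the robot as it stands. The module is installed in compiled form; this text tells all that it offers.
- The arm moves only by the tool jog_arm, never from a script. Its argument "deltas" is a list of rows, each a list of 3 entries, a list of its own where there are three numbers: the closure, from -1 (fully open) to 1 (shut), then the shift along the world's x, y, z scaled (see below), then the turn, a rotation vector about the world's x, y, z scaled (see below). A call has 1 to 12 rows; each row is the pose to reach, as a shift and turn from the pose commanded when the call began, turning the shorter way round; what a row does not reach only later rows make up. The controller multiplies each number of a shift by 0.4 m and each number of a turn by 180 degrees. A row lasts 1/12 s, in which the tool goes at most 41.7 mm and 7.16 degrees, less where a joint would pass 70% of its speed; a pose out of reach is approached as far as the arm can. A call with a number of a shift or a turn outside -1 to 1 is refused whole. A call with a gripper value outside its range is refused whole. The fingers move at their own pace and stop on an object; "squeeze" is the grip in N (left out, the last holds). Time passes only in rows, so rows that repeat a pose let the fingers close. It gives the time, the measured TCP pose, the force, the opening and the grip force at its end, in the units of the state.
- ctrl.get_obs(): the state, without advancing time (a new reading comes with each control period).
- ctrl.get_image(name): name is "scene" or "side" or "wrist"; returns the picture (400x640x3 uint8, red, green, blue); there is no depth.
- ctrl.get_calibration(name): a dict with "K" (3x3 intrinsics, pixels), "extrinsics" (4x4, takes a point from world to camera coordinates). Camera axes: x right, y down, z forward; pixel columns grow to the right and rows downward; lengths in m; the calibration is good to about 2 mm. A picture is of the moment at which its call begins: read the wrist's pose just before it. get_calibration takes no time and is no camera call; for the wrist camera it gives the pose at the moment of the call.
- ctrl.finish_job(): hands the job in; it is judged then, once.
The state is a dict: "t": time; "q": joint angles; "dq": joint speeds; "effort": joint torques, N m; "tool_pos": TCP position; "tool_rot": TCP orientation; "contact_force": force on the tool from outside, world axes, zero at the start; "wrist_torque": the same for the moment, N m; "opening": finger opening in m; "grip_force": force on a finger pad.
Only numpy, scipy, OpenCV 4.12 (cv2) and the standard library are available. Lean on these libraries where they do the work, as an engineer would, in place of code of your own. Each camera call takes 0.05 s, during which the arm holds its last target. There are 200 camera calls.

## Working session

There is one attempt and no reset: what is moved stays moved. The work goes in short steps, Python scripts to look and compute and a tool call to move; the robot and the scene stay as the last step left them, time stands still between calls to the robot, and variables do not carry over. Pictures are saved under pics/ and viewed, at most 10 in all, crops included, and the job is handed in when it is done.

Besides the shell and the picture viewer there is one more tool, called after ">>>" as name(argument=value, ...) on one line, values as JSON. jog_arm: Moves the arm, as the interface text tells. Its arguments: {"type":"object","properties":{"deltas":{"type":"array","items":{"type":"array"}},"squeeze":{"type":"number"}},"required":["deltas"]}

```bash
mkdir -p pics; cat > h.py <<'E'
import numpy as np, cv2
from station import ctrl
def grab(n,f):
    im=ctrl.get_image(n); c=ctrl.get_calibration(n); cv2.imwrite(f'pics/{f}.png',im[:,:,::-1]); np.savez(f'pics/{f}.npz',K=c['K'],E=c['extrinsics']); return im
def ray(f,u,v,z):
    d=np.load(f'pics/{f}.npz');K,E=d['K'],d['E'];R,t=E[:3,:3],E[:3,3]
    o=-R.T@t; r=R.T@np.linalg.inv(K)@np.array([u,v,1.]); return o+r*(z-o[2])/r[2]
def proj(f,p):
    d=np.load(f'pics/{f}.npz'); q=d['K']@(d['E'][:3,:3]@np.array(p)+d['E'][:3,3]); return q[:2]/q[2]
E
python3 - <<'E'
from h import *
for n in ('scene','side','wrist'):
    grab(n,n+'0'); c=ctrl.get_calibration(n); E=c['extrinsics']; print(n,-E[:3,:3].T@E[:3,3],E[2,:3],c['K'][0,0])
print(ctrl.hold_point_z,ctrl.get_obs())
E
```

```text
scene [1.28463731 0.25205376 0.92414227] [-0.66083023 -0.2232932  -0.71654976] 417.09647362383174
side [0.32923338 0.93747232 0.72619819] [ 0.20352385 -0.80969767 -0.55042504] 435.8376067559379
wrist [ 0.2441919  -0.57978199  0.3719029 ] [-0.29597125 -0.0821903  -0.95165423] 304.66615024878536
0.0187 {'t': 0.15, 'q': array([-1.41600760e+00,  5.32156798e-02,  1.61397785e+00, -2.46752898e-06,
        1.47600285e+00, -1.18958545e-01]), 'dq': array([-9.60904277e-05, -2.06529311e-03, -6.42262717e-03, -2.40338155e-03,
       -7.92435472e-05,  9.72520080e-04]), 'effort': array([ 8.25587176e-04, -3.94239521e+01, -3.70722914e+01, -9.31521663e-05,
        4.57015762e-03,  1.14895647e-05]), 'tool_pos': array([ 0.16890718, -0.60120431,  0.20993942]), 'tool_rot': array([-3.11062217e+00, -4.28441417e-01,  4.89606636e-05]), 'contact_force': array([ 1.13086344, -0.44194546,  0.03061846]), 'wrist_torque': array([ 0.02966429,  0.00393601, -0.02249151]), 'grip_force': 0.0, 'opening': 0.08546609389576948}
```

View pics/scene0.png

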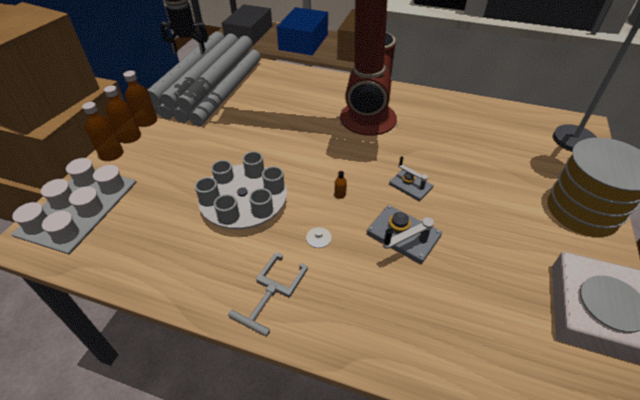

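View pics/side0.png

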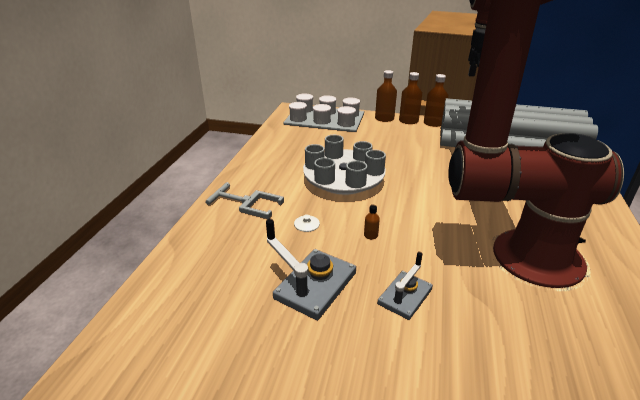

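The scene view shows the turntable at (242,192) with six rings, the large station at (404,232), a small decoy station at (411,180), the vial at (341,186), the lid at (319,237) and the puller at (270,293). In the side view the large station is at (316,280), with its peg at (270,229). Next is a close crop of the rings and the station from both views.

```bash
python3 - <<'E'
from h import *
a=cv2.imread('pics/scene0.png');b=cv2.imread('pics/side0.png')
z=lambda i,x,y:cv2.resize(i[y:y+75,x:x+100],(400,300),interpolation=cv2.INTER_CUBIC)
cv2.imwrite('pics/crop1.png',np.vstack([np.hstack([z(a,192,150),z(b,295,130)]),np.hstack([z(a,355,195),z(b,260,212+18)])]))
E
```

```text
(no output)
```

View pics/crop1.png

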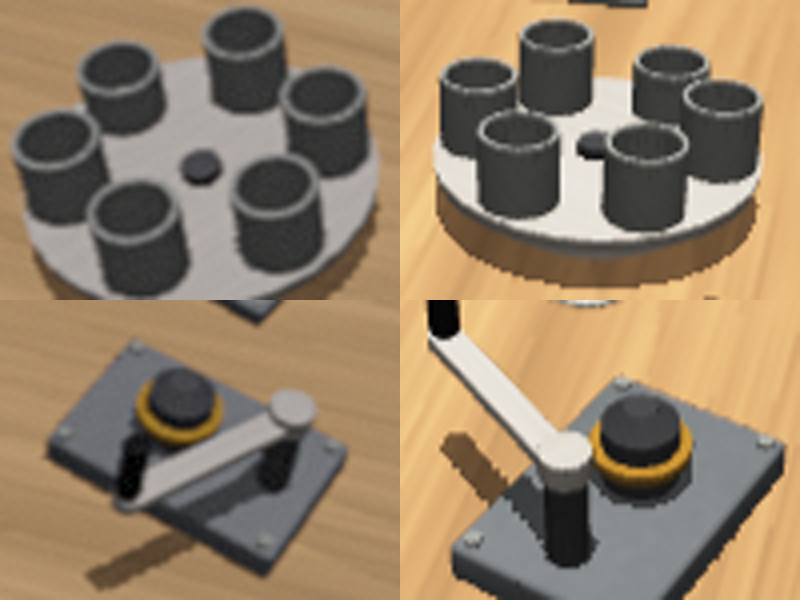

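```bash
python3 - <<'E'
from h import *
S=lambda u,v,z:ray('scene0',192+u/4,150+v/4,z)[:2].round(4)
D=lambda u,v,z:ray('side0',295+u/4,130+v/4,z)[:2].round(4)
hub=(S(201,162,.057)+D(195,142,.057))/2; print('hub',S(201,162,.057),D(195,142,.057))
for n,F,L in(('scene',S,[(120,70),(244,34),(322,94),(275,183),(136,210),(57,138)]),('side',D,[(78,76),(156,36),(271,64),(322,98),(249,142),(118,130)])):
  for u,v in L:
    for z in(.105,.09):
        p=F(u,v,z); d=p-hub; print(n,(u,v),z,p,np.hypot(*d).round(4),np.degrees(np.arctan2(d[1],d[0])).round(1), end=' | ')
    print()
S=lambda u,v,z:ray('scene0',355+u/4,195+v/4,z)[:2].round(4)
D=lambda u,v,z:ray('side0',260+u/4,230+v/4,z)[:2].round(4)
print('pivot',S(293,106,.102),D(164,150,.102))
print('spindle top',S(182,79,.076),D(240,108,.076))
print('peg top',S(133,140,.144),'peg bottom',S(128,196,.094),D(45,35,.094))
for n,F,L in(('scene',S,[(135,42),(345,150),(265,265),(48,145)]),('side',D,[(225,78),(384,145),(197,300),(52,245)])):
  print(n,[F(u,v,.025) for u,v in L])
E
```

```text
hub [ 0.5476 -0.242 ] [ 0.5432 -0.2385]
scene (120, 70) 0.105 [ 0.522  -0.3127] 0.0761 -107.9 | scene (120, 70) 0.09 [ 0.5081 -0.3231] 0.0909 -114.2 | 
scene (244, 34) 0.105 [ 0.4567 -0.2442] 0.0888 -177.5 | scene (244, 34) 0.09 [ 0.4415 -0.2532] 0.1047 -172.9 | 
scene (322, 94) 0.105 [ 0.4984 -0.1629] 0.0905 121.3 | scene (322, 94) 0.09 [ 0.484  -0.1705] 0.0929 131.4 | 
scene (275, 183) 0.105 [ 0.5905 -0.1579] 0.0939 61.3 | scene (275, 183) 0.09 [ 0.5778 -0.1654] 0.0816 66.6 | 
scene (136, 210) 0.105 [ 0.6434 -0.2358] 0.0981 2.6 | scene (136, 210) 0.09 [ 0.6316 -0.2447] 0.0863 -3.0 | 
scene (57, 138) 0.105 [ 0.5994 -0.3207] 0.0969 -56.1 | scene (57, 138) 0.09 [ 0.5868 -0.3312] 0.0999 -65.5 | 
side (78, 76) 0.105 [ 0.6365 -0.2347] 0.0913 3.5 | side (78, 76) 0.09 [ 0.6439 -0.263 ] 0.1011 -13.0 | 
side (156, 36) 0.105 [ 0.5929 -0.3184] 0.0915 -58.7 | side (156, 36) 0.09 [ 0.5993 -0.3487] 0.1211 -63.6 | 
side (271, 64) 0.105 [ 0.4945 -0.2914] 0.0722 -134.9 | side (271, 64) 0.09 [ 0.4984 -0.3211] 0.0935 -120.2 | 
side (322, 98) 0.105 [ 0.4477 -0.2444] 0.0978 -177.6 | side (322, 98) 0.09 [ 0.4506 -0.2729] 0.1003 -161.0 | 
side (249, 142) 0.105 [ 0.4898 -0.1637] 0.0946 126.0 | side (249, 142) 0.09 [ 0.4937 -0.1903] 0.0719 136.0 | 
side (118, 130) 0.105 [ 0.5863 -0.1581] 0.0918 63.5 | side (118, 130) 0.09 [ 0.5925 -0.1846] 0.0729 49.8 | 
pivot [0.5338 0.2888] [0.5301 0.2884]
spindle top [0.5101 0.2152] [0.5066 0.218 ]
peg top [0.6299 0.1998] peg bottom [0.6329 0.2031] [0.6256 0.204 ]
scene [array([0.4389, 0.1734]), array([0.4919, 0.3322]), array([0.6052, 0.2955]), array([0.5532, 0.1371])]
side [array([0.5362, 0.1368]), array([0.4305, 0.1727]), array([0.5059, 0.3157]), array([0.5936, 0.2965])]
```

The candidates in the scene view are the six rings at (222,168), (253,159), (272,174), (261,196), (226,203) and (206,185), plus the unrelated cups on the tray at left. Only (222,168) fits the 95 mm radius with a top 45 mm above the table. The other five fit 60 mm. Both views agree, so that is the short ring, at about (0.502, -0.322).

The large station has its spindle at about (0.508, 0.217) and yaw about -18°. The lock is at about 1.17 rad, so it doesn't block the ring. I'll hover over the ring with the fingers radial.

>>> jog_arm(deltas=[[-1,[0.83,0.7,0.0],[0,0,-0.243]],[-1,[0.83,0.7,0.0],[0,0,-0.243]],[-1,[0.83,0.7,0.0],[0,0,-0.243]],[-1,[0.83,0.7,0.0],[0,0,-0.243]],[-1,[0.83,0.7,0.0],[0,0,-0.243]],[-1,[0.83,0.7,0.0],[0,0,-0.243]],[-1,[0.83,0.7,0.0],[0,0,-0.243]],[-1,[0.83,0.7,0.0],[0,0,-0.243]],[-1,[0.83,0.7,0.0],[0,0,-0.243]],[-1,[0.83,0.7,0.0],[0,0,-0.243]],[-1,[0.83,0.7,0.0],[0,0,-0.243]],[-1,[0.83,0.7,0.0],[0,0,-0.243]]])

```text
t: 1.15
tool_pos: [0.5041, -0.3178, 0.2105]
tool_rot: [-3.048, 0.752, -0.001]
contact_force: [0.6, 0.9, -0.2]
opening: 0.0854
grip_force: 0.0
```

>>> jog_arm(deltas=[[-1,[0,0,0],[0,0,0]],[-1,[0,0,0],[0,0,0]],[-1,[0,0,0],[0,0,0]]])

```text
t: 1.4
tool_pos: [0.5001, -0.3225, 0.2107]
tool_rot: [3.047, -0.764, -0.001]
contact_force: [0.2, 0.7, 0.3]
opening: 0.0851
grip_force: 0.0
```

```bash
python3 - <<'E'
from h import *
o=ctrl.get_obs(); print(o['tool_pos'],o['tool_rot'],o['q']); grab('wrist','wrist1')
for z in (.045,.09): print(proj('wrist1',[.501,-.322,z]))
E
```

```text
[ 0.50007032 -0.3225366   0.21066222] [ 3.04723335e+00 -7.63627910e-01 -9.20351479e-04] [-6.97666468e-01 -1.71934253e-02  1.68408166e+00 -3.78672335e-04
  1.47517275e+00  1.36424727e+00]
[314.45702821 165.60564803]
[314.36628353 176.41380857]
```

View pics/wrist1.png

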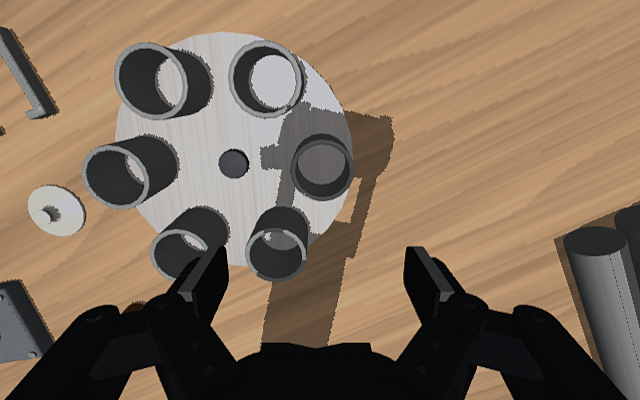

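The wrist view shows the short ring's rim centred near (322,167), visibly shorter than the others. The hub is at (234,163). I'll measure the rim by casting rays.

```bash
python3 - <<'E'
from h import *
im=cv2.imread('pics/wrist1.png'); g=cv2.cvtColor(im,cv2.COLOR_BGR2GRAY)[120:215,275:370]
m=(g<75).astype('uint8'); 
n,l,s,c=cv2.connectedComponentsWithStats(m)
i=1+s[1:,4].argmax(); print(s[i],c[i]+[275,120])
for z in(.09,): print(ray('wrist1',322,167,z), ray('wrist1',291,167,z),ray('wrist1',353,167,z),ray('wrist1',322,134,z),ray('wrist1',322,200,z))
print('hub',ray('wrist1',234,163,.057))
print([ray('wrist1',u,v,.105)[:2].round(4) for u,v in((150,80),(267,78),(115,174),(276,252))])
z=cv2.resize(im[120:215,275:370],(570,570),interpolation=cv2.INTER_CUBIC);cv2.imwrite('pics/c2.png',z)
E
```

```text
[  15   13   80   68 1716] [325.46620047 170.01515152]
[ 0.50574127 -0.33279691  0.09      ] [ 0.51968567 -0.30679746  0.09      ] [ 0.49179209 -0.35880526  0.09      ] [ 0.53330045 -0.34733606  0.09      ] [ 0.47623672 -0.31723146  0.09      ]
hub [ 0.54621099 -0.24968069  0.057     ]
[array([ 0.6415, -0.2434]), array([ 0.5972, -0.3294]), array([ 0.5921, -0.1657]), array([ 0.4544, -0.254 ])]
```

View pics/c2.png

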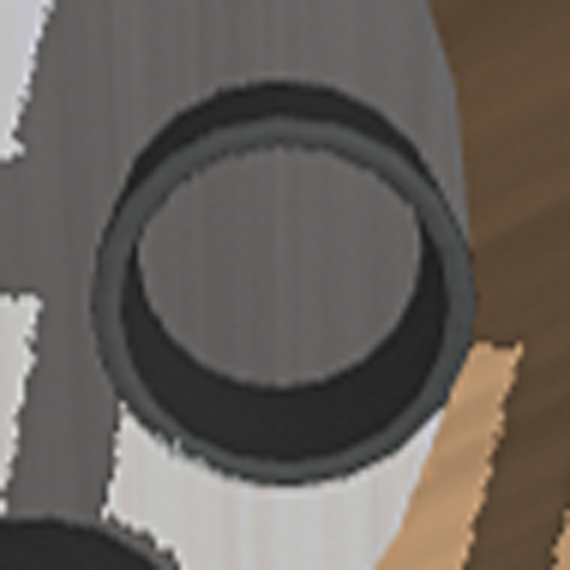

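```bash
python3 - <<'E'
from h import *
print(proj('scene0',[0,0,0]),proj('side0',[0,0,0]))
p=ray('wrist1',322.3,170.2,.09);print('ring wrist',p)
o=ctrl.get_obs();t=o['tool_pos'];R=cv2.Rodrigues(o['tool_rot'])[0];y=R[:,1]
print(t,y)
for s in(-.043,.043):print('tip',proj('wrist1',t+s*y-R[:,2]*.013))
E=np.load('pics/wrist1.npz')['E'];print('cam in tool',R.T@(-E[:3,:3].T@E[:3,3]-t),R.T@E[2,:3])
a=grab('scene','scene1');b=grab('side','side1')
for f in('scene1','side1'):print(proj(f,t+[0,0,.013]),[proj(f,t+s*y-R[:,2]*.013) for s in(-.043,.043)])
z=lambda i,u,v:cv2.resize(i[v-45:v+30,u-50:u+50,::-1],(400,300),interpolation=cv2.INTER_CUBIC)
u,v=proj('scene1',t).astype(int);print(u,v);A=z(a,u,v);u,v=proj('side1',t).astype(int);print(u,v);cv2.imwrite('pics/c3.png',np.hstack([A,z(b,u,v)]))
E
```

```text
[367.60291131 117.61384198] [537.20680127 256.51309395]
ring wrist [ 0.50283317 -0.33158664  0.09      ]
[ 0.50002908 -0.32265927  0.21075191] [-4.71911635e-01 -8.81645837e-01  1.64184292e-04]
tip [236.63722315 242.53492314]
tip [394.76843836 242.36284292]
cam in tool [ 0.07797516 -0.00025444 -0.16196322] [-0.30649239  0.00127004  0.95187226]
[215.21159525 129.62583113] [array([224.0324075 , 136.70829745]), array([206.71855501, 122.81000108])]
[364.7465096  106.35799851] [array([356.03174888, 110.3749433 ]), array([373.11730669, 102.49783865])]
216 133
364 110
```

View pics/c3.png

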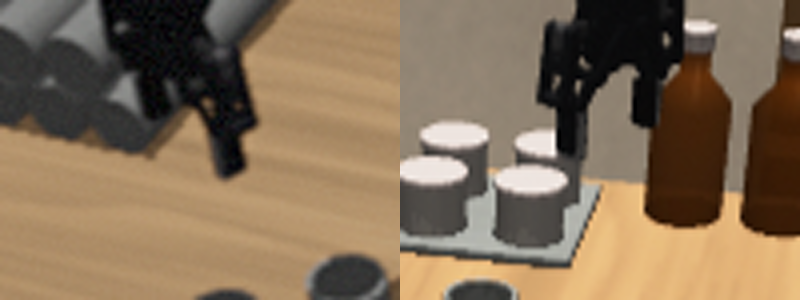

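>>> jog_arm(deltas=[[-1,[0.005,-0.018,-0.18],[0,0,0]],[-1,[0.005,-0.018,-0.18],[0,0,0]],[-1,[0.005,-0.018,-0.18],[0,0,0]],[-1,[0.005,-0.018,-0.18],[0,0,0]],[-1,[0.005,-0.018,-0.18],[0,0,0]],[-1,[0.005,-0.018,-0.18],[0,0,0]]])

```text
t: 2.05
tool_pos: [0.5042, -0.3301, 0.142]
tool_rot: [3.046, -0.761, 0.007]
contact_force: [0.1, -0.3, 0.9]
opening: 0.0852
grip_force: 0.0
```

```bash
python3 - <<'E'
from h import *
o=ctrl.get_obs(); t=o['tool_pos'];print(t); im=grab('wrist','wrist2')
print(proj('wrist2',[t[0],t[1],.09]))
cv2.imwrite('pics/c4.png',cv2.resize(im[80:280,180:460,::-1],(800,571),interpolation=cv2.INTER_CUBIC))
E
```

```text
[ 0.50417283 -0.33013042  0.14200447]
[315.6875273  201.79963218]
```

View pics/c4.png

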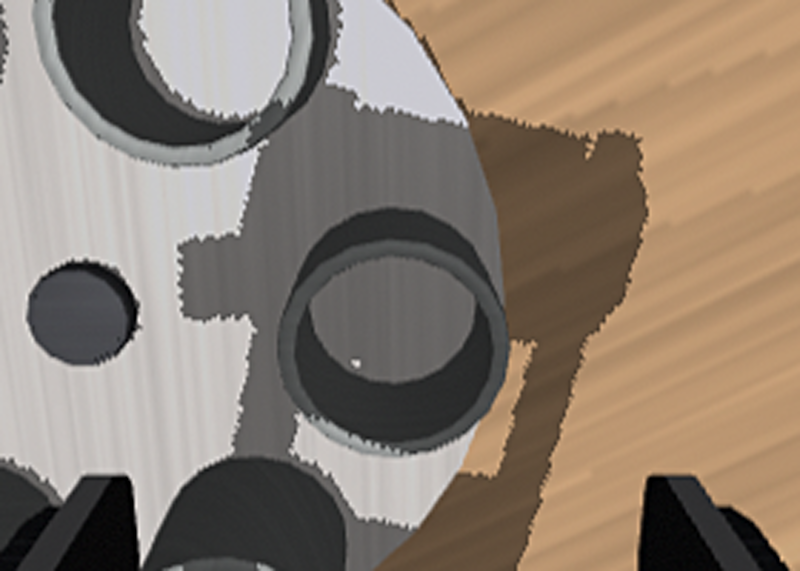

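The close wrist view shows the rim centred at (317.6,201.5), against (315.7,201.8) expected for a centred grasp. That is within 1.5 mm, so I'll descend and grip.

>>> jog_arm(deltas=[[-1,[0,-0.002,-0.08],[0,0,0]],[-1,[0,-0.002,-0.16],[0,0,0]],[-1,[0,-0.002,-0.2],[0,0,0]],[-1,[0,-0.002,-0.228],[0,0,0]],[-1,[0,-0.002,-0.228],[0,0,0]],[-1,[0,-0.002,-0.228],[0,0,0]],[-1,[0,-0.002,-0.228],[0,0,0]]])

```text
t: 2.68
tool_pos: [0.5044, -0.3308, 0.0502]
tool_rot: [3.046, -0.761, 0.006]
contact_force: [0.7, -0.4, 0.8]
opening: 0.0854
grip_force: 0.0
```

>>> jog_arm(deltas=[[0.0,[0,0,0],[0,0,0]],[1,[0,0,0],[0,0,0]],[1,[0,0,0],[0,0,0]],[1,[0,0,0],[0,0,0]],[1,[0,0,0],[0,0,0]],[1,[0,0,0],[0,0,0]],[1,[0,0,0],[0,0,0]],[1,[0,0,0],[0,0,0]]], squeeze=40)

```text
t: 3.35
tool_pos: [0.5041, -0.3308, 0.0503]
tool_rot: [3.046, -0.761, 0.005]
contact_force: [-1.6, 0.1, 5.7]
opening: 0.061
grip_force: 42.6
```

>>> jog_arm(deltas=[[1,[0,0,0.08],[0,0,0]],[1,[0,0,0.16],[0,0,0]],[1,[0,0,0.26],[0,0,0]],[1,[0,0,0.36],[0,0,0]],[1,[0,0,0.36],[0,0,0]],[1,[0,0,0.36],[0,0,0]]])

```text
t: 3.85
tool_pos: [0.5046, -0.331, 0.196]
tool_rot: [3.045, -0.761, 0.011]
contact_force: [-0.4, 0.4, -3.9]
opening: 0.0607
grip_force: 45.5
```

>>> jog_arm(deltas=[[1,[0,0.06,0],[0,0,0.03]],[1,[0,0.15,0],[0,0,0.07]],[1,[0,0.24,0],[0,0,0.1]],[1,[0,0.33,0],[0,0,0.14]],[1,[0,0.42,0],[0,0,0.18]],[1,[0,0.51,0],[0,0,0.22]],[1,[0,0.6,0],[0,0,0.25]],[1,[0,0.68,0],[0,0,0.29]],[1,[0,0.74,0],[0,0,0.33]],[1,[0,0.76,0],[0,0,0.37]],[1,[0,0.76,0],[0,0,0.4]],[1,[0,0.76,0],[0,0,0.428]]])

```text
t: 4.85
tool_pos: [0.5013, -0.0244, 0.1887]
tool_rot: [-2.852, -1.311, 0.006]
contact_force: [0.0, 0.4, -3.5]
opening: 0.061
grip_force: 45.5
```

```bash
python3 - <<'E'
from h import *
o=ctrl.get_obs(); t=o['tool_pos'];print(t,o['tool_rot'],o['opening'],o['contact_force'],o['q']); im=grab('wrist','wrist3')
p=proj('wrist3',[.508,.217,.076]);print(p,proj('wrist3',[t[0],t[1],t[2]+.04]))
E
```

```text
[ 0.50126425 -0.02437864  0.18872052] [-2.85195833 -1.31068203  0.00628234] 0.060961194281559064 [ 0.04976998  0.37221793 -3.46304524] [-1.96972873e-01 -2.29997716e-01  1.91495837e+00 -3.02254477e-05
  1.46155631e+00  5.12254894e-01]
[113.57602885 -62.60415496] [315.77362567 270.56520472]
```

View pics/wrist3.png

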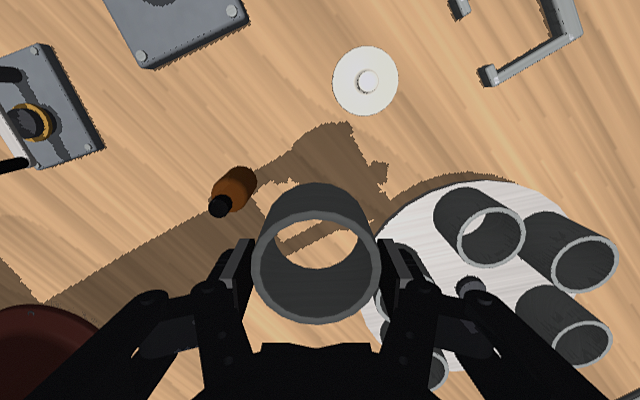

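The ring is held, with its rim centred at (317,267) and its open face level. The row offset puts it about 1.5 mm further along tool x than the TCP. The vial is at (233,190) and the lid at (365,80), both untouched. Next I'll move to where the wrist camera sees the spindle.

>>> jog_arm(deltas=[[1,[-0.02,0.06,0],[0,0,0]],[1,[-0.05,0.15,0],[0,0,0]],[1,[-0.08,0.24,0],[0,0,0]],[1,[-0.11,0.33,0],[0,0,0]],[1,[-0.128,0.41,0],[0,0,0]],[1,[-0.128,0.433,0],[0,0,0]],[1,[-0.128,0.433,0],[0,0,0]],[1,[-0.128,0.433,0],[0,0,0]]])

```text
t: 5.57
tool_pos: [0.451, 0.1473, 0.1902]
tool_rot: [2.859, 1.303, -0.004]
contact_force: [0.3, -1.2, -3.1]
opening: 0.0607
grip_force: 45.6
```

```bash
python3 - <<'E'
from h import *
o=ctrl.get_obs(); t=o['tool_pos'];print(t,o['tool_rot'],o['opening'],o['contact_force']); im=grab('wrist','wrist4')
p=proj('wrist4',[.508,.217,.076]);print(p,proj('wrist4',[t[0],t[1],t[2]+.04]))
cv2.imwrite('pics/c5.png',cv2.resize(im[0:285,130:510,::-1],(760,570),interpolation=cv2.INTER_CUBIC))
E
```

```text
[0.45102505 0.14726956 0.1902035 ] [ 2.8587693   1.30261159 -0.00430724] 0.060746372795237445 [ 0.31803961 -1.18516124 -3.13533155]
[312.20094907  76.86890649] [315.33016538 270.41706991]
```

View pics/c5.png

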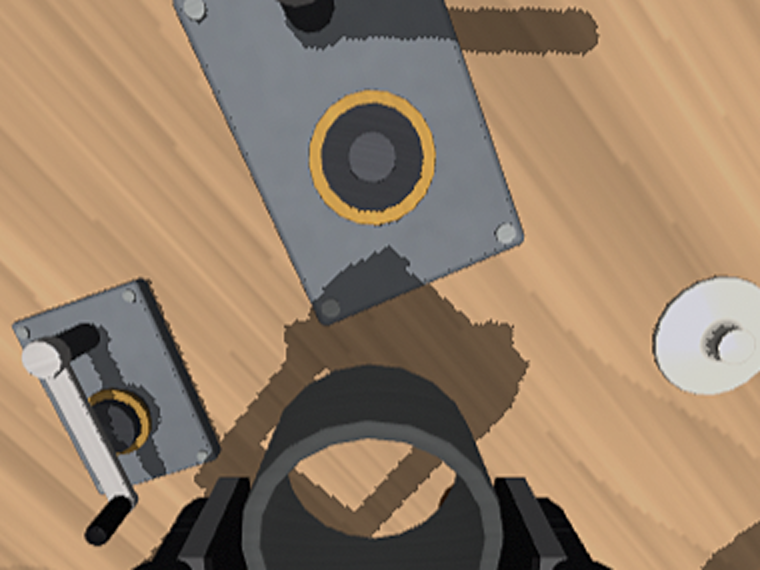

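The close view shows the large spindle's cap at full-frame (316,78) with the brass seat concentric, and the lock arm clear at the top. The held ring is also centred on column 316, so the remaining move is along tool x.

```bash
python3 - <<'E'
from h import *
o=ctrl.get_obs(); t=o['tool_pos']
im=cv2.imread('pics/wrist4.png'); h=cv2.cvtColor(im,cv2.COLOR_BGR2HSV)[20:130,260:380]
m=cv2.inRange(h,(12,140,120),(28,255,255)); c=max(cv2.findContours(m,0,2)[0],key=len); e=cv2.fitEllipse(c);print(e)
u=np.array(e[0])+[260,20]; b=ray('wrist4',*u,.05); s=ray('wrist4',316,78,.076)
w=ray('wrist4',*(proj('wrist4',[t[0],t[1],t[2]+.04])+[1,-3.3]),t[2]+.04)
print('seat',b,'cap',s,'ring top',w, 'ring-tcp',w-t)
for p in(b,s):
    d=(p-w)[:2]; print('move',d,d/.4)
# tilt
R=cv2.Rodrigues(o['tool_rot'])[0];print(R[:,2])
E
```

```text
((55.725624084472656, 58.363067626953125), (62.010189056396484, 65.6751480102539), 0.0922527089715004)
seat [0.51008628 0.21484702 0.05      ] cap [0.50984215 0.21419343 0.076     ] ring top [0.45289159 0.14772939 0.23050288] ring-tcp [0.00148963 0.00101329 0.04      ]
move [0.05719469 0.06711763] [0.14298672 0.16779408]
move [0.05695055 0.06646404] [0.14237638 0.16616011]
[-0.00196727 -0.00104418 -0.99999752]
```

>>> jog_arm(deltas=[[1,[0.05,0.06,0],[0,0,0]],[1,[0.1,0.12,0],[0,0,0]],[1,[0.143,0.167,0],[0,0,0]],[1,[0.143,0.167,0],[0,0,0]],[1,[0.143,0.167,-0.08],[0,0,0]],[1,[0.143,0.167,-0.16],[0,0,0]],[1,[0.143,0.167,-0.24],[0,0,0]],[1,[0.143,0.167,-0.25],[0,0,0]],[1,[0.143,0.167,-0.25],[0,0,0]],[1,[0.143,0.167,-0.25],[0,0,0]]])

```text
t: 6.45
tool_pos: [0.5099, 0.2135, 0.0928]
tool_rot: [2.86, 1.3, 0.001]
contact_force: [0.7, 0.2, -2.9]
opening: 0.0607
grip_force: 45.7
```

>>> jog_arm(deltas=[[1,[0,0,-0.02],[0,0,0]],[1,[0,0,-0.03],[0,0,0]],[1,[0,0,-0.04],[0,0,0]],[1,[0,0,-0.05],[0,0,0]],[1,[0,0,-0.05],[0,0,0]]])

```text
t: 6.87
tool_pos: [0.5085, 0.2142, 0.071]
tool_rot: [-2.859, -1.303, 0.002]
contact_force: [0.1, -0.5, -4.2]
opening: 0.0611
grip_force: 45.7
```

>>> jog_arm(deltas=[[1,[0,0,-0.01],[0,0,0]],[1,[0,0,-0.02],[0,0,0]],[1,[0,0,-0.03],[0,0,0]],[1,[0,0,-0.035],[0,0,0]],[1,[0,0,-0.035],[0,0,0]]])

```text
t: 7.28
tool_pos: [0.5084, 0.2142, 0.0567]
tool_rot: [-2.859, -1.302, 0.003]
contact_force: [-1.2, 0.5, -3.4]
opening: 0.0607
grip_force: 45.7
```

>>> jog_arm(deltas=[[1,[0,0,-0.005],[0,0,0]],[1,[0,0,-0.012],[0,0,0]],[1,[0,0,-0.019],[0,0,0]],[1,[0,0,-0.026],[0,0,0]],[1,[0,0,-0.033],[0,0,0]],[1,[0,0,-0.039],[0,0,0]],[1,[0,0,-0.039],[0,0,0]]], squeeze=70)

```text
t: 7.87
tool_pos: [0.5092, 0.2143, 0.0426]
tool_rot: [2.859, 1.302, 0.0]
contact_force: [-2.6, -1.0, 2.1]
opening: 0.0597
grip_force: 76.3
```

>>> jog_arm(deltas=[[1,[0,0,-0.003],[0,0,0]],[1,[0,0,-0.005],[0,0,0]],[1,[0,0,-0.008],[0,0,0]],[1,[0,0,-0.008],[0,0,0]],[1,[0,0,-0.008],[0,0,0]]])

```text
t: 8.28
tool_pos: [0.5094, 0.2144, 0.0405]
tool_rot: [2.859, 1.303, 0.0]
contact_force: [-6.5, -1.9, 10.8]
opening: 0.06
grip_force: 77.1
```

>>> jog_arm(deltas=[[1,[0,0,-0.003],[0,0,0]],[1,[0,0,-0.006],[0,0,0]],[1,[0,0,-0.008],[0,0,0]],[1,[0,0,-0.008],[0,0,0]],[1,[0,0,-0.008],[0,0,0]]])

```text
t: 8.7
tool_pos: [0.5096, 0.2146, 0.0404]
tool_rot: [-2.859, -1.303, 0.001]
contact_force: [-14.7, -5.5, 27.1]
opening: 0.06
grip_force: 78.7
```

The force rose to 27 N with no further travel, so the seat has bottomed. I'll relax, open and lift.

>>> jog_arm(deltas=[[1,[0,0,0.006],[0,0,0]],[1,[0,0,0.008],[0,0,0]],[-1,[0,0,0.008],[0,0,0]],[-1,[0,0,0.008],[0,0,0]],[-1,[0,0,0.008],[0,0,0]],[-1,[0,0,0.008],[0,0,0]],[-1,[0,0,0.008],[0,0,0]],[-1,[0,0,0.008],[0,0,0]],[-1,[0,0,0.008],[0,0,0]],[-1,[0,0,0.008],[0,0,0]]])

```text
t: 9.53
tool_pos: [0.509, 0.2143, 0.0388]
tool_rot: [-2.859, -1.303, 0.0]
contact_force: [-0.3, -0.2, 0.6]
opening: 0.0854
grip_force: 0.0
```

>>> jog_arm(deltas=[[-1,[0,0,0.05],[0,0,0]],[-1,[0,0,0.12],[0,0,0]],[-1,[0,0,0.22],[0,0,0]],[-1,[0,0,0.32],[0,0,0]],[-1,[-0.09,-0.1,0.36],[0,0,0]],[-1,[-0.15,-0.18,0.36],[0,0,0]],[-1,[-0.15,-0.18,0.36],[0,0,0]],[-1,[-0.15,-0.18,0.36],[0,0,0]],[-1,[-0.15,-0.18,0.36],[0,0,0]]])

```text
t: 10.28
tool_pos: [0.4491, 0.1422, 0.1832]
tool_rot: [2.86, 1.301, 0.002]
contact_force: [0.7, 0.6, 0.3]
opening: 0.0853
grip_force: 0.0
```

```bash
python3 - <<'E'
from h import *
o=ctrl.get_obs(); t=o['tool_pos'];print(t,o['tool_rot'],o['opening'],o['contact_force']); a=grab('wrist','wrist5');b=grab('scene','scene5');c=grab('side','side5')
print('predicted ring top', proj('wrist5',[.510,.2145,.08]), proj('wrist5',[.532,.2886,.102]))
A=cv2.resize(a[0:225,200:500],(400,300))
z=lambda i,x,y:cv2.resize(i[y:y+75,x:x+100],(400,300),interpolation=cv2.INTER_CUBIC)
cv2.imwrite('pics/c6.png',np.vstack([np.hstack([A,np.zeros_like(A)]),np.hstack([z(b,355,195),z(c,260,212)])])[:,:,::-1])
E
```

```text
[0.44912973 0.14217828 0.18319361] [2.85950943e+00 1.30095347e+00 2.38154064e-03] 0.08529842040714493 [0.66826179 0.5679623  0.28508866]
predicted ring top [314.42301625  71.5233382 ] [266.49635134 -42.52996411]
```

View pics/c6.png

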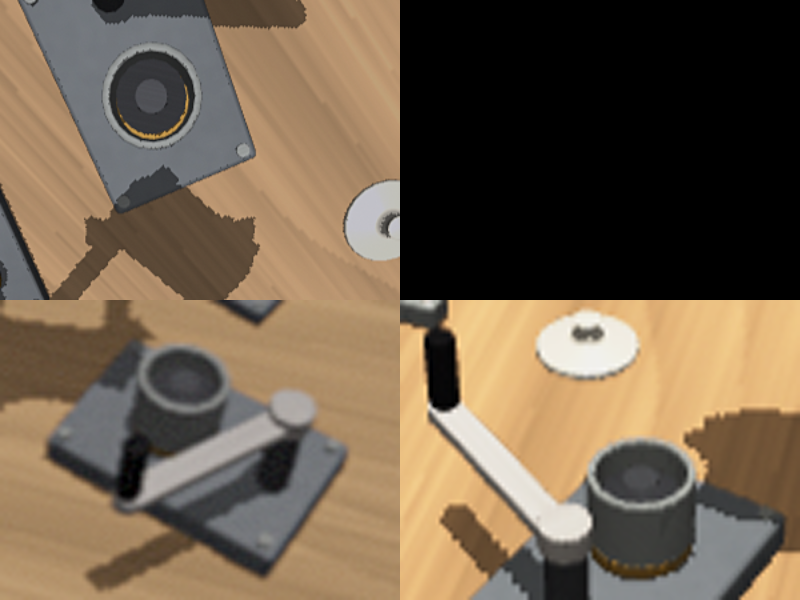

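The ring is seated level and concentric on the spindle. The lock peg is still out at about (0.629, 0.2035). I'll shut the gripper and go to the outer side of the peg.

>>> jog_arm(deltas=[[1,[0.08,0.035,0.02],[0,0,0.02]],[1,[0.17,0.075,0.02],[0,0,0.04]],[1,[0.26,0.115,0.02],[0,0,0.06]],[1,[0.35,0.155,0.02],[0,0,0.075]],[1,[0.44,0.19,0.02],[0,0,0.075]],[1,[0.4975,0.2185,0.02],[0,0,0.075]],[1,[0.4975,0.2185,0.0],[0,0,0.075]],[1,[0.4975,0.2185,-0.06],[0,0,0.075]],[1,[0.4975,0.2185,-0.13],[0,0,0.075]],[1,[0.4975,0.2185,-0.185],[0,0,0.075]],[1,[0.4975,0.2185,-0.185],[0,0,0.075]],[1,[0.4975,0.2185,-0.185],[0,0,0.075]]])

```text
t: 11.43
tool_pos: [0.6464, 0.2299, 0.1061]
tool_rot: [-2.684, -1.63, 0.008]
contact_force: [-0.4, 0.0, 0.2]
opening: 0.0001
grip_force: 0.0
```

```bash
python3 - <<'E'
from h import *
o=ctrl.get_obs(); t=o['tool_pos'];print(t,o['contact_force'],cv2.Rodrigues(o['tool_rot'])[0][:,1])
# triangulate ring top
P=[np.load(f'pics/{f}.npz') for f in('scene5','side5')]
P=[d['K']@d['E'][:3] for d in P]
q=lambda a,b:(lambda X:(X[:3]/X[3]).ravel().round(4))(cv2.triangulatePoints(P[0],P[1],np.array(a,float),np.array(b,float)))
print('ring top',q((355+182/4-.4,195+79/4-.4),(260+241/4-.4,212+173/4-.4)),'pivot top',q((355+293/4-.4,195+106/4-.4),(260+163/4-.4,212+222/4-.4)))
E
```

```text
[0.6463806  0.22989582 0.10612536] [-0.41268903  0.03372121  0.19006426] [ 0.88723496 -0.46130117 -0.0039184 ]
ring top [0.5088 0.2133 0.077 ] pivot top [0.532  0.2874 0.1015]
```

The ring top triangulates to 77 mm (80 mm is home, 95 mm would be unpressed), so the ring is home. Next is the lock sweep.

>>> jog_arm(deltas=[[1,[-0.017,-0.03,0],[0,0,-0.033]],[1,[-0.037,-0.057,0],[0,0,-0.067]],[1,[-0.06,-0.082,0],[0,0,-0.1]],[1,[-0.085,-0.105,0],[0,0,-0.133]],[1,[-0.112,-0.125,0],[0,0,-0.167]],[1,[-0.142,-0.142,0],[0,0,-0.2]],[1,[-0.173,-0.156,0],[0,0,-0.233]],[1,[-0.205,-0.166,0],[0,0,-0.267]],[1,[-0.239,-0.173,0],[0,0,-0.3]],[1,[-0.272,-0.177,0],[0,0,-0.333]],[1,[-0.29,-0.178,0],[0,0,-0.35]],[1,[-0.29,-0.178,0],[0,0,-0.35]]])

```text
t: 12.43
tool_pos: [0.5326, 0.1589, 0.1116]
tool_rot: [-3.141, 0.015, -0.006]
contact_force: [-0.4, -0.6, 1.3]
opening: 0.0002
grip_force: 0.0
```

>>> jog_arm(deltas=[[1,[-0.012,0,0],[0,0,-0.011]],[1,[-0.023,0.001,0],[0,0,-0.022]],[1,[-0.034,0.002,0],[0,0,-0.033]],[1,[-0.042,0.003,0],[0,0,-0.04]],[1,[-0.042,0.003,0],[0,0,-0.04]],[1,[-0.042,0.003,0],[0,0,-0.04]]])

```text
t: 12.93
tool_pos: [0.5162, 0.16, 0.11]
tool_rot: [-3.134, 0.209, -0.003]
contact_force: [1.2, 0.4, 0.5]
opening: -0.0001
grip_force: 0.5
```

>>> jog_arm(deltas=[[1,[-0.004,0,0],[0,0,-0.004]],[1,[-0.008,0.001,0],[0,0,-0.008]],[1,[-0.008,0.001,0],[0,0,-0.008]],[1,[-0.008,0.001,0],[0,0,-0.008]]])

```text
t: 13.27
tool_pos: [0.5125, 0.1601, 0.1093]
tool_rot: [-3.131, 0.25, -0.002]
contact_force: [3.1, -0.9, 1.3]
opening: -0.0003
grip_force: 1.2
```

>>> jog_arm(deltas=[[1,[-0.005,0.001,0],[0,0,0]],[1,[-0.01,0.001,0],[0,0,0]],[1,[-0.01,0.001,0],[0,0,0]],[1,[-0.01,0.001,0],[0,0,0]]])

```text
t: 13.6
tool_pos: [0.5124, 0.1602, 0.1097]
tool_rot: [-3.13, 0.251, -0.019]
contact_force: [16.1, -1.4, -7.3]
opening: -0.0
grip_force: 8.1
```

>>> jog_arm(deltas=[[1,[-0.005,0.001,0],[0,0,0]],[1,[-0.01,0.001,0],[0,0,0]],[1,[-0.01,0.001,0],[0,0,0]],[1,[-0.01,0.001,0],[0,0,0]]])

```text
t: 13.93
tool_pos: [0.5124, 0.1602, 0.11]
tool_rot: [-3.129, 0.252, -0.035]
contact_force: [30.3, -1.5, -16.6]
opening: 0.0003
grip_force: 14.9
```

The arm is hard against the stop: force rises with no motion, at the expected place. I'll back off and lift clear.

>>> jog_arm(deltas=[[1,[0.04,-0.005,0],[0,0,0]],[1,[0.1,-0.01,0],[0,0,0]],[1,[0.15,-0.01,0.08],[0,0,0]],[1,[0.18,-0.05,0.18],[0,0,0]],[1,[0.18,-0.14,0.27],[0,0,0]],[1,[0.18,-0.22,0.3],[0,0,0]],[1,[0.1,-0.32,0.3],[0,0,0]],[1,[0.0,-0.4,0.3],[0,0,0]],[1,[0.0,-0.45,0.3],[0,0,0]],[1,[0.0,-0.45,0.3],[0,0,0]],[1,[0.0,-0.45,0.3],[0,0,0]]])

```text
t: 14.85
tool_pos: [0.5028, -0.0201, 0.2284]
tool_rot: [-3.13, 0.255, 0.002]
contact_force: [0.1, -0.0, 0.9]
opening: 0.0002
grip_force: 0.0
```

```bash
python3 - <<'E'
from h import *
o=ctrl.get_obs();print(o['tool_pos'],o['contact_force'],np.abs(o['dq']).max())
for f in('scene','side'):
    im=grab(f,f+'6')
    for lk in (0,.1,.3):   # bright peg-bar line: sample grey along the bar's mid line and peg
        a=np.radians(-107)+lk; P=lambda r,z:np.array([.532+r*np.cos(a),.288+r*np.sin(a),z])
        s=lambda p:(lambda u:int(im[round(u[1]),round(u[0])].mean()))(proj(f+'6',p))
        print(f,lk,'bar',[s(P(r,.094)) for r in np.arange(.02,.12,.01)],'peg',[s(P(.13,z)) for z in(.105,.12,.135)],proj(f+'6',P(.13,.12)).round(1))
    hh=im.max(2)<45; u,v=proj(f+'6',[.494,.164,.12]).astype(int); w=hh[v-25:v+20,u-25:u+25].astype('uint8')
    n,l,st,c=cv2.connectedComponentsWithStats(w); print([(st[i].tolist(),(c[i]+[u-25,v-25]).round(1)) for i in range(1,n) if st[i,4]>25])
E
```

```text
[ 0.5028484  -0.0201346   0.22843707] [ 0.07827398 -0.04175987  0.92072833] 0.04438966618768246
scene 0 bar [176, 174, 176, 174, 175, 177, 178, 177, 178, 178] peg [16, 14, 15] [384.9 195. ]
scene 0.1 bar [176, 178, 179, 176, 178, 170, 176, 152, 122, 119] peg [49, 14, 37] [382.7 197.9]
scene 0.3 bar [179, 169, 127, 75, 61, 43, 45, 42, 129, 120] peg [141, 119, 126] [379.5 204.5]
[([23, 18, 6, 15, 60], array([385., 195.]))]
side 0 bar [210, 216, 217, 218, 220, 220, 221, 219, 220, 221] peg [6, 7, 6] [331.1 227.9]
side 0.1 bar [213, 219, 219, 219, 211, 161, 205, 176, 176, 182] peg [168, 168, 75] [326.1 226.2]
side 0.3 bar [210, 158, 124, 163, 165, 169, 175, 174, 175, 175] peg [111, 229, 227] [315.4 223.9]
[([23, 16, 8, 21, 145], array([332.4, 227.8]))]
```

The bar and peg lie on the closed line in both views: the peg is at (385,195) against 384.9,195.0 predicted in the scene view, and (332,228) against (331,228) in the side view. The robot is clear of everything, so I'm handing in.

```bash
python3 -c "
from station import ctrl
print(ctrl.finish_job())"
```

```text
the job is handed in; nothing more can be done
None
```

I handed the job in with the short ring pressed fully home on the large station's spindle and the lock arm closed to its stop; the hand-in returned no verdict.

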